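# Slide the thin sample plate under the thickness gauge's bridge

### The job

Slide the thinner of the two sample plates across the bench and in under the low bridge of the thickness gauge, marked end first, until its front edge is fully home against the stop at the back. Only push it with the fingers: it stays flat on the bench, and is never gripped between the fingers, lifted or tipped. Leave the thick plate and everything else standing where it is, and finish with the hand clear.

Things in the scene. Friction and masses are not known exactly. Their poses are not given: they have to be found in the camera images.
- gauge: Fixed thickness gauge: low grey metal bridge on two legs, dark grey indicator head on top (60 mm high). Origin on the bench at the middle of its open mouth; +x is the slide-in direction, +y left, z up. Slot 61 mm wide, 15 mm high, under a beam from x 0 to 45 mm. Legs reach y +-52 mm, 33 mm high. Two guide cheeks 14 mm high flare from the mouth to x -23 mm, there 91 mm apart inside
- gauge_stop (a point): Middle of the stop face that closes the gauge's slot, 45 mm behind the mouth (gauge +x), 6 mm above the bench; the plate's front end comes to rest on it; axes as the gauge's. The gauge's back lies 15 mm behind
- thin_plate: Thin sample plate, loose, bare steel-grey, 100 (x) x 56 (y) x 12 mm, 0.13 to 0.28 kg. Origin at the centre of its underside; +x points to its front end, marked by a 38 mm round disc and facing the gauge within about 0.25 rad. Starts left or right of the gauge's line, centre 80 to 100 mm off it, front 35 to 70 mm before the mouth. Ends 53 mm wide. Home, 55 mm of it sticks out of the mouth
- thin_plate_front (a point): Centre of the thin plate's front end face, half-way up (50 mm ahead of its origin, 6 mm up); axes as the plate's
- left_strip: Dark wear strip along the thin plate's left (+y) long side, 88 mm long, fixed to the plate; origin at its centre
- right_strip: The like strip along the thin plate's right (-y) long side
- thick_plate: The thick sample plate, loose, the same outline (100 x 53 mm, marked disc) but 24 mm thick: too high for the bridge. It starts on the other side of the gauge's line from the thin plate, its centre 80 to 100 mm off the line. Origin at the centre of its underside. To be left alone
- timer: Small white bench timer, 70 x 62 x 18 mm, beside the gauge; origin at the centre of its underside. Bystander
- mortar: Brown stone mortar, 65 mm wide, 22 mm high, beside the gauge; origin at the centre of its underside. Bystander
- pellet_die: Grey steel pellet die, 37 mm wide, 48 mm high; origin at the centre of its underside. Bystander
- tape_roll: Roll of masking tape lying flat, 87 mm wide, 19 mm high; origin at the centre of its underside. Bystander
- vial: Glass vial with a black cap, 25 mm wide, 57 mm high; origin at the centre of its underside. Bystander
There are look-alikes about, which are no part of the job. Of the things that look like the gauge, take the one that is farthest from the robot's base at the start.

How it is judged (in metres and radians):
At the end, for the whole second after the job is handed in: The thin plate lies flat and at rest under the bridge, marked end first, its front within 4 mm of the stop and within the slot (7 mm of its middle, 0.13 rad of its line); the thick plate and the five bystanders are within 20 mm of where they stood (x of thin_plate_front in the frame of gauge between 0.041 and 0.048 m and y of thin_plate_front in the frame of gauge between -0.007 and 0.007 m and angle between the x axis of thin_plate and the x axis of gauge, either way round below 0.13 rad and angle between thin_plate's own z axis and vertical below 0.04 rad and height (world z) of thin_plate below 0.003 m and linear speed of thin_plate below 0.01 m/s and distance of each of thick_plate, timer, mortar, pellet_die, tape_roll, vial from where it was at the start of the episode below 0.02 m); the robot touches nothing.
It fails at once if the thin plate is lifted off the bench (over 6 mm) (height (world z) of thin_plate above 0.006 m).
It fails at once if the thin plate is tipped (over 0.12 rad) (angle between thin_plate's own z axis and vertical above 0.12 rad).
It fails at once if the thin plate is gripped: the fingers press on both its long sides at once (over 2 N each) (contact force between each of left_strip, right_strip and the fingers above 2 N).
It fails at once if the thick plate is pushed away (over 20 mm) (distance of thick_plate from where it was at the start of the episode above 0.02 m).
It fails at once if a bystander (timer, mortar, pellet die, tape roll, vial) is disturbed (over 20 mm) (distance of any of timer, mortar, pellet_die, tape_roll, vial from where it was at the start of the episode above 0.02 m).
It also fails if it takes over 51 s, if anything falls off the work surface, if the arm or the gripper's body presses on something with over 40 N, if the wrist force passes 120 N, or if a joint passes its speed limit or range.

### The arm

A 6-joint arm with a two-finger parallel gripper is mounted at the origin on a cart in front of the work surface, level with it; the furniture and walls round the work are solid. World frame = base frame: x ahead of the robot, y to its left, z up, the work surface at z = 0. Lengths are in mm, angles in degrees, forces in N, time in s.
With the tool pointing down it reaches from about 350 to 850 mm from the base axis. Payload 8.1 kg.
Tool frame: the origin (TCP) lies midway between the tips of the shut fingers; the grasp point (between the pads) lies hold_point_z behind it (hold_point_z is the distance from the TCP to the grasp point, in mm); z points along the fingers, x is the direction in which the jaws open and shut, and the axes are right-handed (so a half turn about z gives the same grasp; the last joint's range is limited). The gripper opens to 85 mm and grips with 20 to 120 N. Pads are 22 mm wide; open, the fingers measure 114 mm over their backs; the gripper's body (76 mm by 85 mm) begins 54 mm behind the grasp point. The pads swing forward as they close: fully open they stand 13 mm farther back than shut.
Start: joints at [-4.893, 7.471, 85.268, -0, 87.261, -4.893], TCP at [600.004, 0.022, 231.292] pointing down, gripper open.
Joint ranges: [-169.43, 169.43], [-51.17, 129.36], [1.28, 143.12], [-76.62, 256.62], [0, 156.53], [-152.29, 152.29]. Speed limits (degrees/s): [136.94, 136.94, 159.86, 180, 180, 180].

### API

Orientations are given as [roll, pitch, yaw] about the fixed x, y, z axes, in that order (R = Rz(yaw) Ry(pitch) Rx(roll)).
In Python, from bench import * gives the robot as it stands.
- The arm moves only by the shell command python3 -m pendant 'ROWS' [OPENING] [FORCE]. ROWS is JSON, a list that holds one entry, the list of rows, each a list of 4 numbers: the shift along the tool's x, y, z normalised to -1 to 1, where 1 is 0.02 m, then the turn about the tool's z normalised to -1 to 1, where 1 is 0.08 rad. A call has exactly 10 rows; each row shifts and turns the pose as measured when the row begins, along the tool's axes as they then stand; what a row does not reach is not made up. A row lasts 1/12 s, in which the tool goes at most 41.7 mm and 7.16 degrees, less where a joint would pass 70% of its speed; a pose out of reach is approached as far as the arm can. A call with a number of a shift or a turn outside -1 to 1 is refused whole. A call with a gripper value outside its range is refused whole. OPENING is the gripper's target within -1 to 1 (fully open at 1, half-way at 0, shut at -1), set as the call begins (- or left out, the last holds). The fingers move at their own pace and stop on an object; FORCE is the grip in N (left out, the last holds). Time passes only in rows, so rows that do not move let the fingers close, or fill a call up. It gives the time, the measured TCP pose, the force and the opening at its end, in the units of the state.
- sense(): the state, without advancing time (a new reading comes with each control period).
- snapshot(name): name is "scene" or "side" or "wrist"; returns the picture (420x560x3 uint8, red, green, blue); there is no depth.
- calibration(name): a dict with "mtx" (3x3 intrinsics, pixels), "world_to_cam" (4x4, takes a point from world to camera coordinates); the wrist camera has in their place "hand_eye" (4x4, takes a point from camera to tool coordinates, whose origin is the TCP and whose axes are the tool frame's). Camera axes: x right, y down, z forward; pixel columns grow to the right and rows downward; lengths in mm; the calibration is good to about 2 mm. A picture is of the moment at which its call begins: read the wrist's pose just before it. calibration takes no time and is no camera call.
- hand_in(): hands the job in, once; it reports no verdict.
The state is a dict: "time": time; "joint_pos": joint angles; "qd": joint speeds; "joint_efforts": joint torques, N m; "tool_pos": TCP position; "tcp_rot": TCP orientation; "ft_force": force on the tool from outside, world axes, zero at the start; "wrist_torque": the same for the moment, N m; "finger_gap": finger opening in mm.
Only numpy, scipy, OpenCV 4.12 (cv2) and the standard library are available. Lean on these libraries where they do the work, as an engineer would, in place of code of your own. Each camera call takes 0.05 s, during which the arm holds its last target.

## Working session

There is one attempt and no reset: what is moved stays moved. The work goes in short steps, Python scripts to look and compute and a shell command to move; the robot and the scene stay as the last step left them, time stands still between calls to the robot, and variables do not carry over. Pictures are saved under pics/ and viewed, and the job is handed in when it is done.

```bash
mkdir -p pics; ls; python3 - <<'E'
from bench import *
import cv2
for n in ("scene","side","wrist"):
    cv2.imwrite(f"pics/{n}0.png",snapshot(n)[:,:,::-1])
    print(n,calibration(n))
print(sense())
E
```

```text
pics
scene {'mtx': array([[474.98630196,   0.        , 282.37262376],
       [  0.        , 474.98630196, 210.11581703],
       [  0.        ,   0.        ,   1.        ]]), 'world_to_cam': array([[ 6.61115192e-01, -7.50231103e-01, -8.94399063e-03,
        -3.00940494e+02],
       [-4.71725223e-01, -4.06362543e-01, -7.82524631e-01,
         3.21407258e+02],
       [ 5.83439814e-01,  5.21558028e-01, -6.22555385e-01,
         9.47891975e+02],
       [ 0.00000000e+00,  0.00000000e+00,  0.00000000e+00,
         1.00000000e+00]])}
side {'mtx': array([[391.6230623 ,   0.        , 281.17775149],
       [  0.        , 391.6230623 , 207.56131788],
       [  0.        ,   0.        ,   1.        ]]), 'world_to_cam': array([[-9.52748393e-01, -3.03685250e-01,  6.76522950e-03,
         5.51427368e+02],
       [-1.13121726e-01,  3.34049906e-01, -9.35742558e-01,
         7.69372506e+01],
       [ 2.81911288e-01, -8.92292513e-01, -3.52618911e-01,
         1.15684252e+03],
       [ 0.00000000e+00,  0.00000000e+00,  0.00000000e+00,
         1.00000000e+00]])}
wrist {'mtx': array([[296.73655857,   0.  
[... 457 characters left out ...]
     1.00000000e+00]])}
{'time': 0.15, 'joint_pos': array([-4.89200225e+00,  7.50855654e+00,  8.53149196e+01,  2.22008590e-03,
        8.72616237e+01, -4.89343301e+00]), 'qd': array([ 0.01645517, -0.14405942, -0.1638902 ,  0.03793261, -0.02424688,
        0.04401934]), 'joint_efforts': array([ 1.01583330e-03, -5.70061326e+01, -5.01160097e+01, -1.39109225e-04,
        9.69119486e-03, -7.10949371e-05]), 'tool_pos': array([5.99575163e+02, 8.39468077e-02, 2.30450345e+02]), 'tcp_rot': array([-1.79990531e+02,  8.46005112e-02,  1.33003690e-03]), 'ft_force': array([-0.34306674,  0.26740871,  0.92560185]), 'wrist_torque': array([ 0.01721527, -0.0204475 ,  0.0164543 ]), 'finger_gap': 85.3078292132571}
```

View pics/scene0.png

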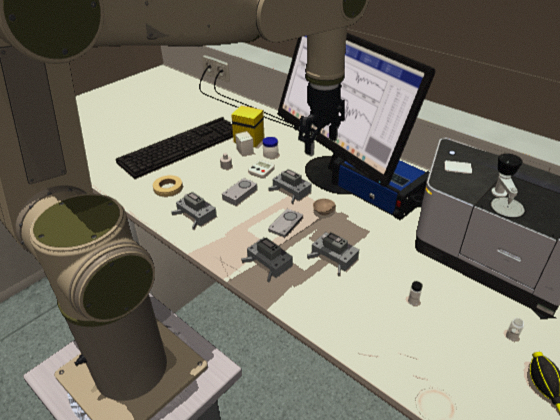

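View pics/side0.png

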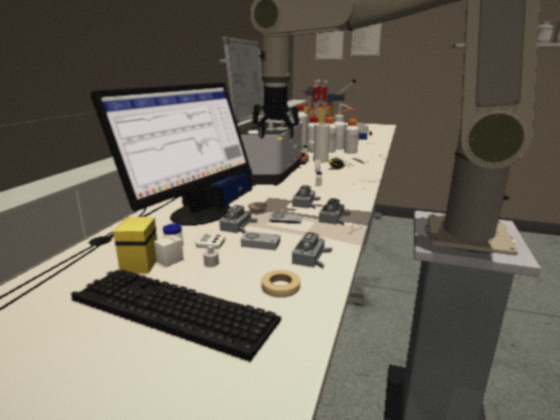

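View pics/wrist0.png

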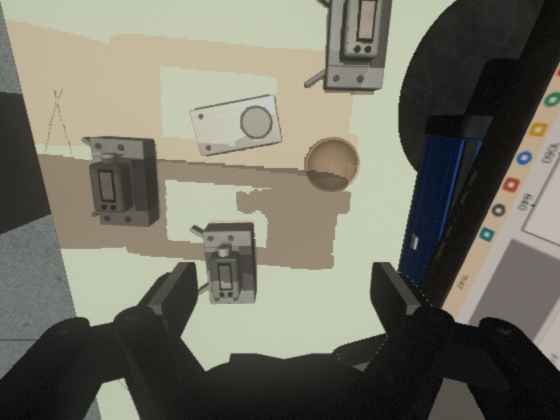

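```bash
cat > h.py <<'E'
from bench import *
import cv2, numpy as np
from scipy.spatial.transform import Rotation as R
def ray(name,uv,st=None):
    c=calibration(name);d=np.linalg.inv(c["mtx"])@np.array([uv[0],uv[1],1.])
    if name=="wrist":
        T=np.eye(4);T[:3,:3]=R.from_euler('xyz',st["tcp_rot"],degrees=True).as_matrix();T[:3,3]=st["tool_pos"]
        M=T@c["hand_eye"]
    else: M=np.linalg.inv(c["world_to_cam"])
    return M[:3,3],M[:3,:3]@d
def pt(name,uv,z=0,st=None):
    o,d=ray(name,uv,st);return o+d*(z-o[2])/d[2]
def crop(img,x,y,w,h,s,fn):
    c=cv2.resize(img[y:y+h,x:x+w],None,fx=s,fy=s,interpolation=cv2.INTER_CUBIC);cv2.imwrite(fn,c[:,:,::-1])
E
python3 - <<'E'
from h import *
for n,uv,z in [("g1",(195,207),33),("g2",(292,184),33),("g3",(268,256),33),("g4",(333,250),33),("pA",(240,190),12),("pB",(286,221),12),("mortar",(324,207),11),("tape",(167,185),10),("timer",(262,169),9),("vial",(415,293),20)]:
    p=pt("scene",uv,z);print(n,p.round(),np.hypot(*p[:2]).round())
im=snapshot("scene")
crop(im,150,130,230,160,3.4,"pics/c1.png")
E
```

```text
g1 [406. 277.  33.] 492.0
g2 [663. 145.  33.] 679.0
g3 [396.  -6.  33.] 396.0
g4 [ 516. -113.   33.] 528.0
pA [562. 261.  12.] 620.0
pB [543.  64.  12.] 547.0
mortar [661.  24.  11.] 661.0
tape [439. 449.  10.] 628.0
timer [690. 292.   9.] 749.0
vial [ 535. -330.   20.] 629.0
```

View pics/c1.png

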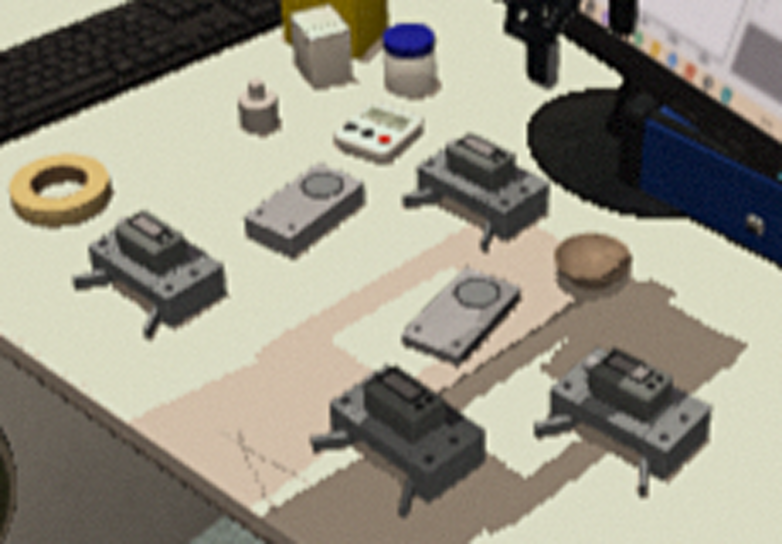

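Gauge candidates in the scene image are (195,207), (292,184), (268,256) and (333,250). They lie about 492, 679, 396 and 528 mm from the base, so the one at (292,184), by the monitor foot, is farthest and is the gauge meant. It is also the only one with the mortar and timer beside it. In the crop, the plate at (286,221) shows a low side wall and is the thin one. The plate at (240,190) shows a tall wall and is the thick one.

Next I'll move the hand so the wrist camera sees both the gauge and the thin plate.

```bash
python3 -m pendant '[[[0,-1,0,0],[0,-1,0,0],[0,-1,0,0],[0,-1,0,0],[0,0,0,0],[0,0,0,0],[0,0,0,0],[0,0,0,0],[0,0,0,0],[0,0,0,0]]]' -0.3
python3 - <<'E'
from h import *
st=sense();im=snapshot("wrist");cv2.imwrite("pics/w1.png",im[:,:,::-1])
print(st["tool_pos"],st["tcp_rot"],st["finger_gap"],st["ft_force"])
np.save("w1.npy",im);import pickle;pickle.dump(st,open("w1.pkl","wb"))
E
```

```text
time: 1.03
tool_pos: [598.6, 80.1, 228.0]
tcp_rot: [179.9, 0.3, -0.2]
ft_force: [1.0, -0.6, 0.3]
finger_gap: 30.1
[598.59370091  80.08127671 228.01885348] [179.93568958   0.30661978  -0.20443281] 30.060605826369112 [ 0.99226664 -0.58828776  0.30583913]
```

View pics/w1.png

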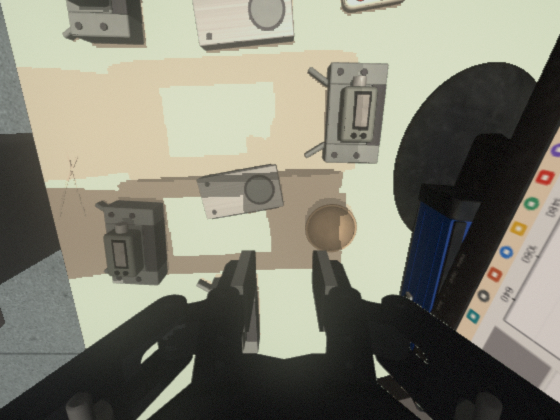

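The wrist view now shows the gauge at (355,112), the thin plate at (240,191), the thick plate at (243,18), the mortar at (330,227) and another gauge at (133,243). I'll enlarge it to read the corners.

```bash
python3 - <<'E'
from h import *
im=np.load("w1.npy");crop(im,190,45,210,185,3.8,"pics/c2.png")
g=cv2.cvtColor(im,cv2.COLOR_RGB2HSV);print([im[y,x] for x,y in [(225,200),(240,150),(180,200),(260,190),(245,215)]])
E
```

```text
[array([208, 200, 181], dtype=uint8), array([216, 221, 196], dtype=uint8), array([215, 220, 195], dtype=uint8), array([110, 109,  98], dtype=uint8), array([213, 219, 194], dtype=uint8)]
```

View pics/c2.png

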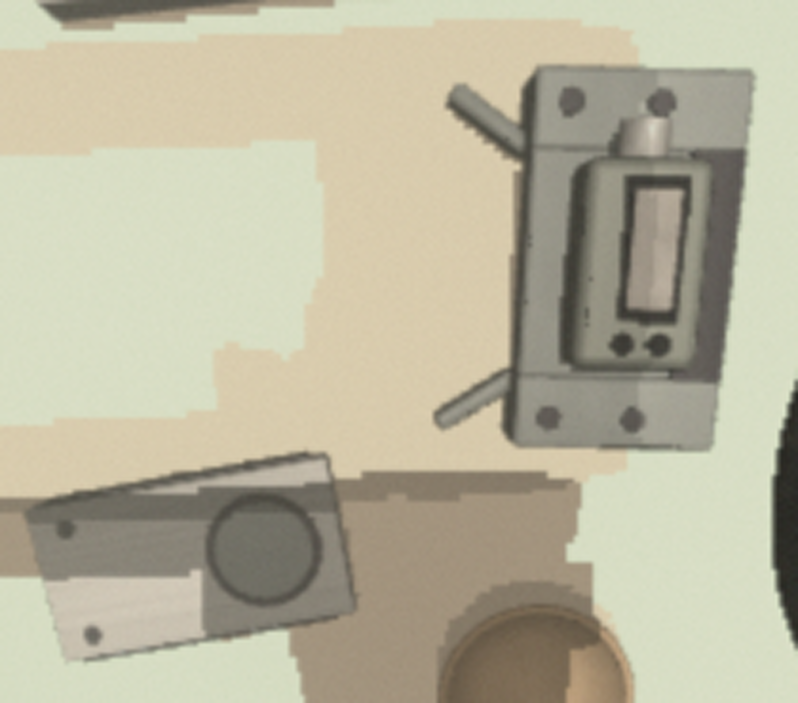

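```bash
python3 - <<'E'
from h import *
import pickle
st=pickle.load(open("w1.pkl","rb"))
f=lambda u,v,z:pt("wrist",(190+u/3.8-.3,45+v/3.8-.3),z,st)
G=[f(*p,33) for p in [(540,66),(753,70),(713,448),(513,443)]]
P=[f(*p,12) for p in [(25,512),(327,452),(356,610),(68,662)]]
print(np.round(G),np.round(P))
mouth=(G[0]+G[3])/2; a=(G[0]-G[3]); print("mouth",mouth,np.linalg.norm(a),"yaw",np.degrees(np.arctan2(-a[0],a[1])), "depth",np.linalg.norm(G[1]-G[0]))
for b in(G[1]-G[0],G[2]-G[3]):print(np.degrees(np.arctan2(b[1],b[0])))
print("cheek ends",f(450,97,14),f(440,423,14))
c=sum(P)/4; ax=(P[1]+P[2]-P[0]-P[3])/2; print("plate",c,np.linalg.norm(ax),np.linalg.norm(P[0]-P[3]),np.degrees(np.arctan2(ax[1],ax[0])))
print("mortar",f(540,700,22))
s=[pt("scene",(150+u/3.4-.3,130+v/3.4-.3),z) for u,v,z in [(450,134,33),(549,185,33),(404,338,12),(456,357,12),(520,290,12),(470,268,12)]];print(np.round(s))
E
```

```text
[[648. 210.  33.]
 [705. 209.  33.]
 [704. 106.  33.]
 [644. 108.  33.]] [[490.  83.  12.]
 [588. 102.  12.]
 [597.  50.  12.]
 [500.  31.  12.]]
mouth [645.81042874 158.68869496  33.        ] 102.11066303353982 yaw -1.9086893300778167 depth 57.84395579487162
-1.1752036226177953
-1.5178391323527392
cheek ends [624.56809507 204.73606801  14.        ] [623.48401855 111.27491312  14.        ]
plate [543.64046031  66.38691788  12.        ] 99.32822107939904 52.28701329561976 10.870303851246467
mortar [657.71639561  21.48802926  22.        ]
[[703. 220.  33.]
 [699. 103.  33.]
 [487.  77.  12.]
 [497.  32.  12.]
 [593.  47.  12.]
 [588.  96.  12.]]
```

```bash
python3 -m pendant '[[[-0.7,0.94,0,0],[-0.7,0.94,0,0],[-0.7,0.94,0,0],[-0.7,0.94,0,0],[0,0,1,0],[0,0,1,0],[0,0,1,0],[0,0,1,0],[0,0,1,0],[0,0,0,0]]]'
python3 -m pendant '[[[0,0,1,0],[0,0,1,0],[0,0,1,0],[0,0,1,0],[0,0,1,0],[0,0,0.3,0],[0,0,0,0],[0,0,0,0],[0,0,0,0],[0,0,0,0]]]'
python3 - <<'E'
from h import *
cv2.imwrite("pics/w2.png",snapshot("wrist")[:,:,::-1]);print(sense()["tool_pos"])
E
```

```text
time: 1.92
tool_pos: [541.5, -3.8, 128.2]
tcp_rot: [179.8, -0.2, -0.6]
ft_force: [-1.0, 0.1, -1.2]
finger_gap: 30.1
time: 2.75
tool_pos: [548.8, -7.3, 30.2]
tcp_rot: [179.8, -0.8, -0.8]
ft_force: [-0.6, -0.3, -0.2]
finger_gap: 30.0
[549.16383498  -7.29949321  30.49924515]
```

View pics/w2.png

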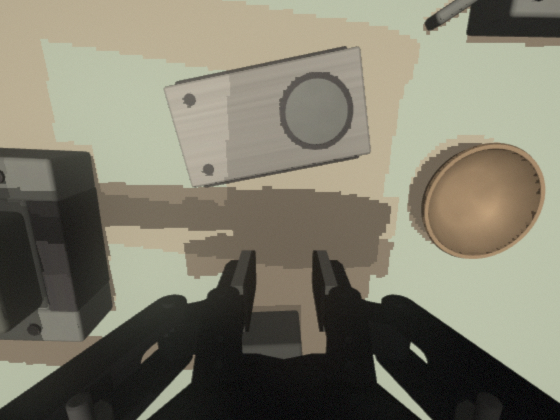

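```bash
python3 -m pendant '[[[-0.3,-0.2,0.7,0],[0,-0.2,0.5,0],[0,0,0.2,0],[0,0,0,0],[0,0,0,0],[0,0,0,0],[0,0,0,0],[0,0,0,0],[0,0,0,0],[0,0,0,0]]]'
python3 - <<'E'
from h import *
cv2.imwrite("pics/s3.png",cv2.resize(snapshot("side")[150:290,200:400],None,fx=4,fy=4,interpolation=2)[:,:,::-1])
E
```

```text
time: 3.63
tool_pos: [549.3, 0.3, 7.8]
tcp_rot: [179.7, -1.5, -0.8]
ft_force: [-0.4, 0.1, -0.4]
finger_gap: 29.7
```

View pics/s3.png

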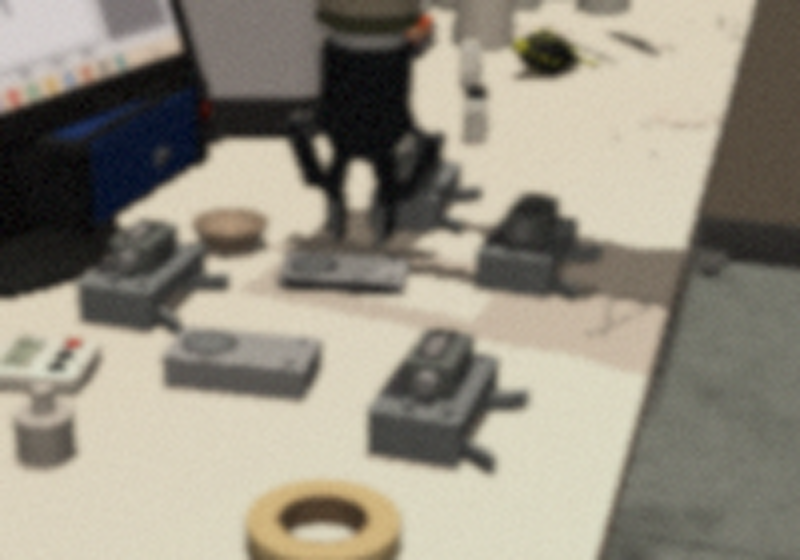

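```bash
python3 -m pendant '[[[-0.15,-0.2,0.2,0],[-0.15,-0.2,0.1,0],[0,-0.2,0,0],[0,0,0,0],[0,0,0,0],[0,0,0,0],[0,0,0,0],[0,0,0,0],[0,0,0,0],[0,0,0,0]]]'
```

```text
time: 4.52
tool_pos: [542.9, 13.9, 0.9]
tcp_rot: [179.7, -1.5, -0.8]
ft_force: [-0.1, 0.0, 0.0]
finger_gap: 29.8
```

```bash
python3 -m pendant '[[[0,-0.2,-0.05,0],[0,-0.2,0,0],[0,-0.2,0,0],[0,-0.2,0,0],[0,-0.2,0,0],[0,-0.2,0,0],[0,-0.2,0,0],[0,-0.2,0,0],[0,-0.2,0,0],[0,0,0,0]]]'
python3 - <<'E'
from h import *
cv2.imwrite("pics/w4.png",snapshot("wrist")[:,:,::-1]);print(sense()["tool_pos"])
E
```

```text
time: 5.35
tool_pos: [543.6, 53.5, 2.0]
tcp_rot: [179.7, -1.5, -0.8]
ft_force: [0.3, -0.6, -0.3]
finger_gap: 29.7
[543.54529783  53.28846909   1.9829882 ]
```

View pics/w4.png

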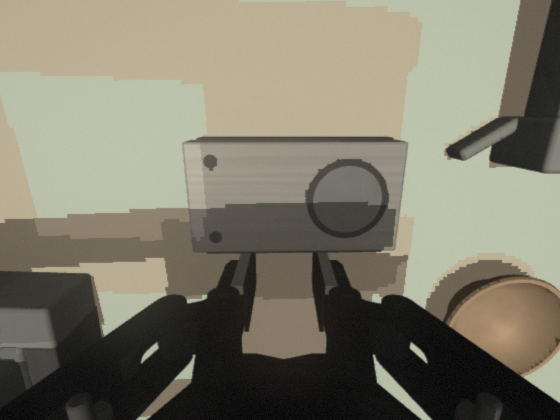

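```bash
python3 - <<'E'
from h import *
st=sense()
for p in [(184,142),(406,142),(395,250),(193,250)]: print(pt("wrist",p,12,st).round(1))
print(pt("wrist",(450,154),14,st))
E
```

```text
[501.1 118.9  12. ]
[598.2 117.5  12. ]
[598.6  65.3  12. ]
[499.6  67.7  12. ]
[617.54217764 112.19679207  14.        ]
```

```bash
python3 -m pendant '[[[0,-0.2,0,0],[0,-0.2,0,0],[0,-0.2,0,0],[0,-0.2,0,0],[0,-0.2,0,0],[0,-0.2,0,0],[0,-0.2,0,0],[0,-0.2,0,0],[0,-0.2,0,0],[0,0,0,0]]]'
python3 -m pendant '[[[0,-0.2,0,0],[0,-0.2,0,0],[0,-0.2,0,0],[0,-0.2,0,0],[0,-0.2,0,0],[0,-0.2,0,0],[0,-0.2,0,0],[0,-0.1,0,0],[0,0,0,0],[0,0,0,0]]]'
python3 - <<'E'
from h import *
cv2.imwrite("pics/w5.png",snapshot("wrist")[:,:,::-1]);print(sense()["tool_pos"])
E
```

```text
time: 6.23
tool_pos: [544.3, 92.7, 1.9]
tcp_rot: [179.6, -1.5, -0.8]
ft_force: [0.7, -1.0, 0.4]
finger_gap: 29.8
time: 7.07
tool_pos: [545.0, 126.2, 1.9]
tcp_rot: [179.6, -1.5, -0.8]
ft_force: [0.2, -1.0, 0.0]
finger_gap: 30.0
[544.99022988 126.18689389   1.90364933]
```

View pics/w5.png

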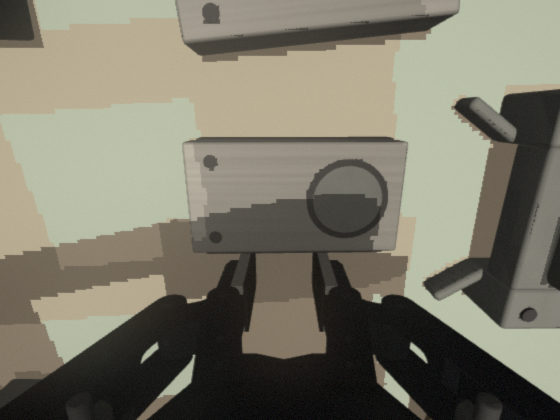

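```bash
python3 - <<'E'
from h import *
st=sense()
P=[pt("wrist",p,12,st) for p in [(184,142),(406,142),(395,250),(193,250)]]; print(np.round(P,1),sum(P)/4)
a,b=pt("wrist",(460,105),12,st),pt("wrist",(430,291),12,st)
print(a,b,(a+b)/2,np.linalg.norm(a-b), np.degrees(np.arctan2(-(a-b)[0],(a-b)[1])))
print(pt("wrist",(505,142),33,st),pt("wrist",(485,265),33,st))
E
```

```text
[[502.6 191.8  12. ]
 [599.6 190.4  12. ]
 [600.  138.2  12. ]
 [501.1 140.6  12. ]] [550.82877772 165.25595596  12.        ]
[621.17097619 205.5384459   12.        ] [620.78682778 114.33025001  12.        ] [620.97890199 159.93434796  12.        ] 91.20900486286641 -0.24131551265364168
[627.95518868 191.72039045  33.        ] [630.37660993 140.37279331  33.        ]
```

```bash
python3 -m pendant '[[[0,0.5,0,0],[0,0.5,0,0],[0,0,-1,0],[0,0,-1,0],[0,0,-1,0],[-0.9,-0.72,-1,0],[-0.9,-0.72,0,0],[-0.9,-0.72,0,0],[-0.9,-0.72,0,0],[0,0,0,0]]]'
python3 -m pendant '[[[0,0,0,1],[0,0,0,1],[0,0,0,1],[0,0,0,1],[0,0,0,1],[0,0,0,1],[0,0,0,1],[0,0,0,1],[0,0,0,1],[0,0,0,1]]]' -0.7
python3 -m pendant '[[[0,0,0,1],[0,0,0,1],[0,0,0,1],[0,0,0,1],[0,0,0,1],[0,0,0,1],[0,0,0,1],[0,0,0,1],[0,0,0,1],[0,0,0,0.8]]]'
```

```text
time: 7.95
tool_pos: [468.5, 156.6, 82.2]
tcp_rot: [179.7, -1.3, -1.3]
ft_force: [-0.2, -0.0, -0.6]
finger_gap: 30.0
time: 8.78
tool_pos: [470.2, 146.5, 81.5]
tcp_rot: [-179.2, -1.2, -49.3]
ft_force: [0.5, 0.2, -0.5]
finger_gap: 12.9
time: 9.62
tool_pos: [473.2, 134.1, 79.9]
tcp_rot: [-178.6, -0.4, -97.0]
ft_force: [-0.3, -0.2, 0.5]
finger_gap: 12.8
```

```bash
python3 - <<'E'
from h import *
st=sense();im=snapshot("wrist");cv2.imwrite("pics/w6.png",im[:,:,::-1]);print(st["tool_pos"],st["tcp_rot"],st["finger_gap"])
E
```

```text
[473.2301032  134.13383987  79.86705148] [-178.62340054   -0.39952377  -97.03383522] 12.83836092323647
```

View pics/w6.png

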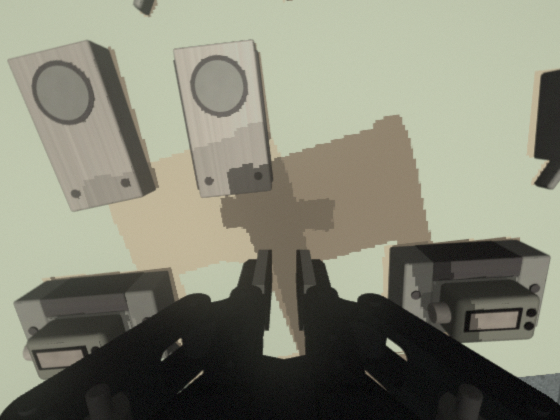

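```bash
python3 -m pendant '[[[0,0,0,-0.6],[0,0,0,-0.55],[-0.5,0,0,0],[-0.5,0,0,0],[-0.5,0,0,0],[0,0,1,0],[0,0,0.7,0],[0,0,0,0],[0,0,0,0],[0,0,0,0]]]'
python3 - <<'E'
from h import *
st=sense();im=snapshot("wrist");cv2.imwrite("pics/w7.png",im[:,:,::-1]);print(st["tool_pos"],st["tcp_rot"],st["finger_gap"])
E
```

```text
time: 10.5
tool_pos: [477.4, 166.2, 45.5]
tcp_rot: [-178.6, -0.5, -91.9]
ft_force: [0.1, 0.2, 0.2]
finger_gap: 13.1
[477.44028268 166.17896687  45.51524812] [-178.55602504   -0.45718616  -91.86368012] 13.084543088899402
```

View pics/w7.png

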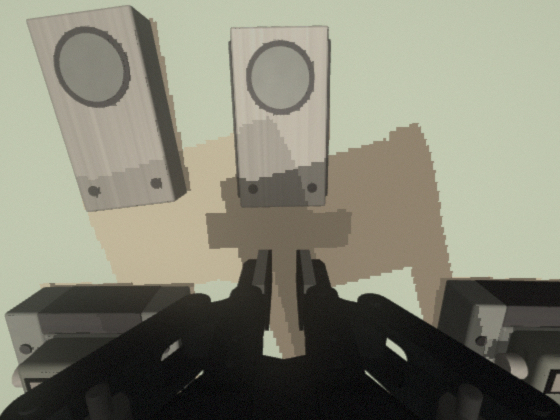

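```bash
python3 -m pendant '[[[0,0,0.8,0],[0,0,0.7,0],[0,0,0.4,0],[0,0,0.1,0],[0,0,0,0],[0,0,0,0],[0,0,0,0],[0,0,0,0],[0,0,0,0],[0,0,0,0]]]'
python3 - <<'E'
from h import *
st=sense();im=snapshot("wrist");cv2.imwrite("pics/w8.png",im[:,:,::-1]);print(st["tool_pos"],st["tcp_rot"],st["finger_gap"])
E
```

```text
time: 11.38
tool_pos: [484.7, 167.8, 12.7]
tcp_rot: [-177.9, -0.3, -91.9]
ft_force: [-1.0, 0.4, -0.8]
finger_gap: 12.9
[484.69447165 167.77304804  12.73354495] [-177.87082997   -0.2601977   -91.90273091] 12.915329778380517
```

View pics/w8.png

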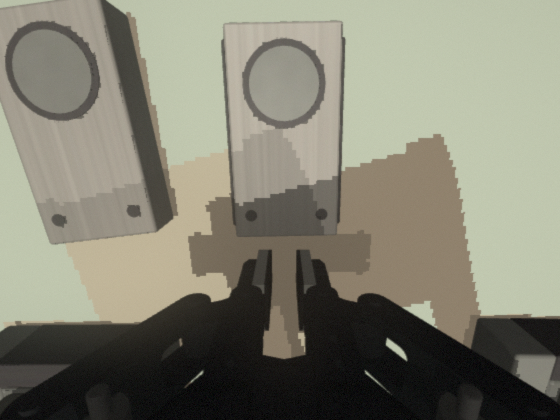

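```bash
python3 -m pendant '[[[0,0.3,0.2,0],[0.07,0,0.2,0],[0,0,0.05,0],[0,0,0,0],[0,0,0,0],[0,0,0,0],[0,0,0,0],[0,0,0,0],[0,0,0,0],[0,0,0,0]]]'
```

```text
time: 12.27
tool_pos: [478.2, 166.3, 2.5]
tcp_rot: [-177.9, -0.3, -91.9]
ft_force: [0.0, -0.0, -0.0]
finger_gap: 12.7
```

```bash
python3 -m pendant '[[[0,-0.25,0,0],[0,-0.25,0,0],[0.02,-0.25,0,0],[0.02,-0.25,0,0],[0.02,-0.25,0,0],[0.02,-0.25,0,0],[0.02,-0.2,0,0],[0.02,-0.2,0,0],[0.02,-0.2,0,0],[0,0,0,0]]]'
python3 - <<'E'
from h import *
st=sense();im=snapshot("wrist");cv2.imwrite("pics/w9.png",im[:,:,::-1]);print(st["tool_pos"],st["tcp_rot"],st["finger_gap"])
E
```

```text
time: 13.1
tool_pos: [524.8, 161.5, 3.8]
tcp_rot: [-177.9, -0.3, -91.9]
ft_force: [-0.6, 0.3, -0.1]
finger_gap: 13.2
[524.78330938 161.51703812   3.84281532] [-177.92708122   -0.26973844  -91.91702249] 13.234379710226989
```

View pics/w9.png

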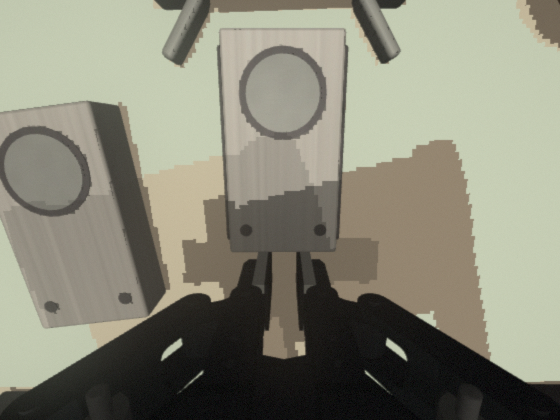

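```bash
python3 -m pendant '[[[0.01,-0.2,0.02,0],[0.01,-0.2,0.02,0],[0,-0.2,0.01,0],[0,-0.2,0.01,0],[0,-0.2,0.01,0],[0,-0.2,0.01,0],[0,-0.2,0,0],[0,-0.2,0,0],[0,-0.2,0,0],[0,0,0,0]]]'
python3 - <<'E'
from h import *
st=sense();im=snapshot("wrist");cv2.imwrite("pics/w10.png",im[:,:,::-1]);print(st["tool_pos"],st["tcp_rot"],st["ft_force"])
E
```

```text
time: 13.98
tool_pos: [563.7, 159.9, 3.2]
tcp_rot: [-178.0, -0.3, -91.9]
ft_force: [0.8, 0.4, 0.7]
finger_gap: 13.3
[563.68800642 159.89256583   3.24680005] [-177.98209254   -0.27799342  -91.89673419] [0.82056685 0.38983405 0.6530535 ]
```

View pics/w10.png

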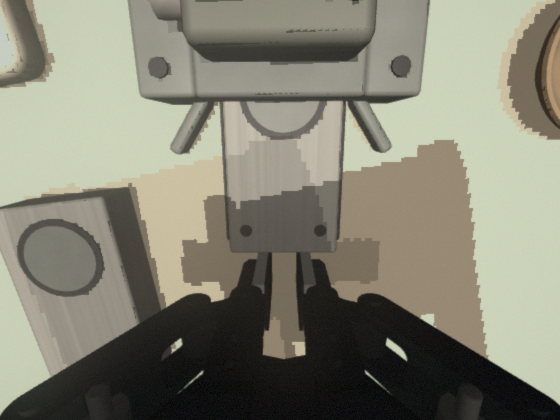

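```bash
python3 -m pendant '[[[0,-0.15,0,0],[0,-0.15,0,0],[0,-0.15,0,0],[0,-0.1,0,0],[0,-0.1,0,0],[0,0,0,0],[0,0,0,0],[0,0,0,0],[0,0,0,0],[0,0,0,0]]]'
python3 - <<'E'
from h import *
st=sense();print(st["ft_force"])
print("rear",pt("wrist",(232,250),12,st),pt("wrist",(336,250),12,st))
E
```

```text
time: 14.87
tool_pos: [577.2, 159.4, 3.4]
tcp_rot: [-178.0, -0.3, -91.9]
ft_force: [-0.2, -0.3, -0.3]
finger_gap: 12.7
[-0.24086891 -0.34010741 -0.32577815]
rear [590.41472334 184.34931213  12.        ] [588.64561077 132.78784223  12.        ]
```

```bash
python3 -m pendant '[[[0,-0.06,0,0],[0,-0.06,0,0],[0,-0.06,0,0],[0,0,0,0],[0,0,0,0],[0,0,0,0],[0,0,0,0],[0,0,0,0],[0,0,0,0],[0,0,0,0]]]'
python3 - <<'E'
from h import *
st=sense();im=snapshot("wrist");cv2.imwrite("pics/w11.png",im[:,:,::-1]);print(st["tool_pos"],st["tcp_rot"],st["ft_force"])
E
```

```text
time: 15.7
tool_pos: [579.4, 159.4, 3.2]
tcp_rot: [-178.2, -0.3, -91.9]
ft_force: [-1.1, -0.5, 0.8]
finger_gap: 12.8
[579.42518591 159.36528685   3.21211228] [-178.23653711   -0.31045602  -91.87973311] [-1.06972898 -0.46619561  0.77316301]
```

View pics/w11.png

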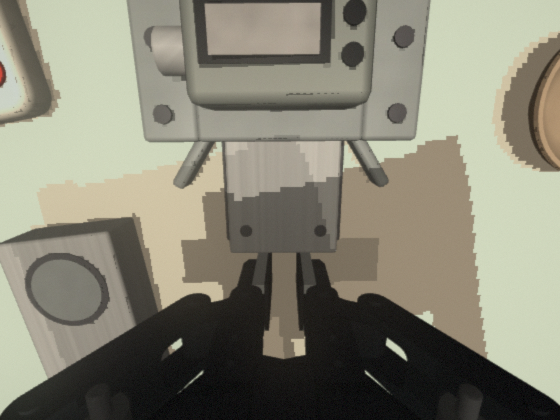

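```bash
python3 -m pendant '[[[0,-0.05,0,0],[0,-0.05,0,0],[0,-0.05,0,0],[0,-0.05,0,0],[0,-0.05,0,0],[0,-0.05,0,0],[0,-0.05,0,0],[0,-0.05,0,0],[0,-0.05,0,0],[0,-0.05,0,0]]]'
```

```text
time: 16.58
tool_pos: [579.4, 159.4, 2.2]
tcp_rot: [-179.5, -0.4, -91.8]
ft_force: [-7.2, -0.4, 4.8]
finger_gap: 13.0
```

```bash
python3 -m pendant '[[[0,-0.15,0,0],[0,-0.15,0,0],[0,-0.2,0,0],[0,-0.2,0,0],[0,-0.2,0,0],[0,0,0,0],[0,0,0,0],[0,0,0,0],[0,0,0,0],[0,0,0,0]]]'
python3 - <<'E'
from h import *
st=sense();im=snapshot("wrist");crop(im,120,90,330,200,2.4,"pics/w12.png");print(st["tool_pos"],st["tcp_rot"],st["ft_force"])
E
```

```text
time: 17.42
tool_pos: [579.0, 159.8, 1.0]
tcp_rot: [178.1, -0.7, -91.7]
ft_force: [-3.3, 0.5, 2.0]
finger_gap: 12.6
[579.03440073 159.77052249   1.03202327] [178.13853738  -0.68227002 -91.68982096] [-3.25598898  0.46754353  2.03885311]
```

View pics/w12.png

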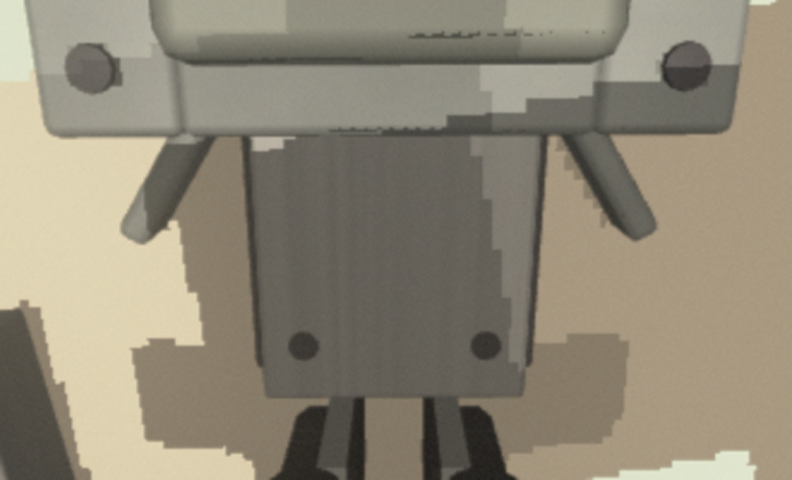

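```bash
python3 -m pendant '[[[0,0.3,-0.05,0],[0,0.5,-0.05,0],[0,0.6,0,0],[0,0,-1,0],[0,0,-1,0],[0,0,-1,0],[0,0,-1,0],[0,0,-1,0],[0,0,-1,0],[0,0,0,0]]]'
python3 - <<'E'
from h import *
st=sense();im=snapshot("wrist");crop(im,150,60,260,190,3,"pics/w13.png");print(st["tool_pos"],st["tcp_rot"],st["ft_force"])
import pickle;pickle.dump(st,open("w13.pkl","wb"))
im=snapshot("scene");crop(im,200,130,200,140,4,"pics/s13.png")
E
```

```text
time: 18.3
tool_pos: [551.6, 161.3, 127.1]
tcp_rot: [178.3, -0.7, -91.7]
ft_force: [0.7, 0.4, 0.3]
finger_gap: 12.8
[551.64889545 161.27051321 127.05761358] [178.28054297  -0.70529026 -91.73244387] [0.68715243 0.40764479 0.34211214]
```

View pics/w13.png

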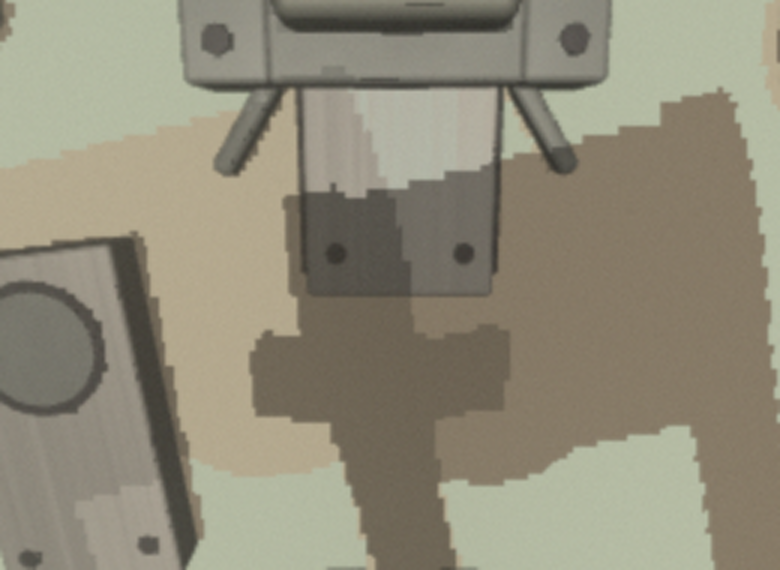

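View pics/s13.png

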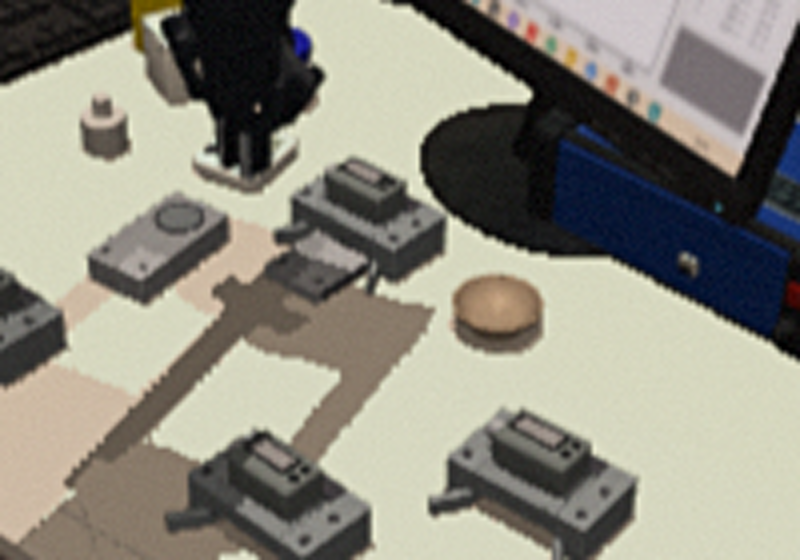

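```bash
python3 - <<'E'
from h import *
import pickle;st=pickle.load(open("w13.pkl","rb"))
f=lambda u,v,z:pt("wrist",(150+u/3-.3,60+v/3-.3),z,st)
fl,fr=f(187,81,33),f(607,80,33); bl,br=f(300,88,15),f(500,87,15); rl,rr=f(309,295,12),f(491,294,12)
print(fl,fr,np.linalg.norm(fl-fr)); print("beam low",bl,br); print("rear",rl,rr,np.linalg.norm(rl-rr))
m=(fl+fr)/2;r=(rl+rr)/2; ang=np.degrees(np.arctan2(-(fl-fr)[0],(fl-fr)[1])); pa=np.degrees(np.arctan2(-(rl-rr)[0],(rl-rr)[1]))
print("protrusion",m-r,ang,pa)
E
```

```text
[647.25602252 209.27582345  33.        ] [644.58141875 106.83066261  33.        ] 102.48006872390847
beam low [645.94665369 183.57532568  15.        ] [644.6956094  130.91769551  15.        ]
rear [591.15368908 184.91251012  12.        ] [589.81438532 132.7855303   12.        ] 52.14418240839436
protrusion [55.43468343 -0.79577718 21.        ] -1.4955191984722704 -1.471782453906131
```

The plate sticks out about 55.4 mm, against 55 mm nominal. It is centred within about 1 mm and its yaw matches the gauge's. The hand is clear, so I'm handing in.

```bash
python3 - <<'E'
from bench import *
print(sense()["qd"].round(2)); print(hand_in())
E
```

```text
[-0.01  1.8   1.98  0.05 -0.19 -0.02]
the job is handed in; nothing more can be done
None
```

The thin plate is home under the bridge of the farthest gauge, marked end first, and the job is handed in at about 18.4 s of the 51 s allowed.

I pushed it sideways with two spread fingers on its right long side until it lined up with the slot. Then I pushed it in from the rear end with the fingers nearly shut, until it met the stop. It was never gripped or lifted.

**Home against the stop:** the fingers stalled at x ≈ 579 mm. The force read about 7 N and they moved no further when pushed harder. The last wrist image gave 55.4 mm sticking out (55 mm nominal), less than 1 mm off the middle of the slot, and the plate and gauge yaw equal at about -1.5°.

**Everything else:** the last pictures showed no sign that the thick plate or the bystanders in view had moved. I did not measure those positions again, and the tape roll and vial were not in those last crops. The hand was clear, with its tip 127 mm above the bench.

**Not as intended:** the hand tilted up to about 2° during the moves. Two joints still read about 2°/s just before hand-in. Neither touched anything that I could see.

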